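# Feed one adapter with one turn of the cam press

### The job

Take the short slim steel adapter from the tray and stand it in the press guideway, just in front of the ram. Then turn the handwheel by its handle exactly one revolution clockwise, gently, without dragging its axle off centre, so that the ram pushes the adapter up to the marking head and draws back, and the wheel finishes on its index mark. Let go and leave the other things as they are.

Things in the scene. Friction and masses are not known exactly. Their poses are not given: they have to be found in the camera images.
- press: Grey bench cam press, fixed. Origin on the table under the wheel's axle; z up, y from the axle along the guideway to the marking head. Base 160 x 420 mm; cam box under the wheel 130 x 140 mm, 100 mm high. Marking head, 50 mm wide, 130 mm tall, at y = 245 to 280 mm, its arm back to y = 210 mm at 101 to 125 mm height. Index pointer at y = -92 to -116 mm, 114 mm high, beyond the rim.
- wheel_centre (a point): Where the handwheel's vertical axle belongs, level with the wheel's top face, 128 mm above the table; fixed to the press. The wheel is a level aluminium disc of 1 kg, 180 mm in diameter, 16 mm thick, that has to be started and stopped smoothly; hub 36 mm across and 6 mm high.
- flywheel (a joint): Angle of the handwheel, rad: 0 at the start, on the index mark, handle on the press's -y side; grows clockwise seen from above; one revolution is 6.283. It can overrun the mark, and stays where it is left. A crank drives the ram: out farthest at half a turn, home again after one turn. Turning takes up to about 5 N at the handle; past half a turn the ram's spring helps.
- ram_tip (a point): Middle of the ram's flat front face, a steel bar 26 mm wide and 12 mm high in the guideway, its centre 38 mm above the table. At home it is at press y = 115 mm; the stroke is 50 mm along press +y.
- load_spot (a point): Loading place on the guideway floor, at press y = 140 mm, 25 mm before the ram's face at home: the middle of the adapter's foot belongs here. The guideway is a steel channel open above, 34 mm wide inside, y = 70 to 217 mm, floor 30 mm above the table, side walls 8 mm thick with tops 12 mm above the floor.
- mark_spot (a point): Place on the guideway floor, fixed to the press at y = 180 mm, where the centre of the adapter's foot is after a full stroke of the ram.
- adapter_mid (a point): Centre of the short slim adapter to be fed, half-way up, 25 mm above its underside. Plain steel, 105 to 210 g, loose, standing upright in the tray: a round foot 30 mm in diameter and 14 mm high with a round stem 18 mm in diameter on it, 50 mm tall in all.
- long_mid (a point): Centre of the long adapter (same foot and stem diameter but 84 mm tall), half-way up. Stands in the tray; leave it.
- stout_mid (a point): Centre of the stout adapter (foot 40 mm in diameter, stem 32 mm, 44 mm tall), half-way up. Stands in the tray; leave it.
- tray: Light wooden tray, 110 x 230 mm, walls 16 mm high and 5 mm thick, floor 5 mm thick; origin under its centre, y along its length. The three adapters stand in a row along its y, about 70 mm apart.
- driver: Black torque driver lying on the table beyond the tray, 230 mm long, origin under its handle (diameter 32 mm); leave it.
- spanner: Steel spanner lying on the table; leave it.
- slot_mid (a point): Middle of the wheel's radial slot, 58 mm from the axle, level with the top face; turns with the wheel. The handle, upright, black, round, 22 mm in diameter, stands in the slot, its bottom 8 mm and top 52 mm above this point. It is clamped up to 13 mm nearer to or farther from the axle than this point: not measured, to be seen or felt. It spins freely on its pin, so it can be held while the wheel turns.
- axle (a point): The axle's real position, at the centre of the wheel's top face. The axle sits in a rubber-mounted bearing: a sideways pull on the handle drags it off the wheel_centre point by about 1 mm per 8 N and it springs back. Turning gently needs about 5 N and moves it under 1 mm; a handle forced off its circle drags it 1.5 mm and more, which is too much.
There are look-alikes about, which are no part of the job. Leave any turquoise look-alike of the part that bears adapter_mid alone.

How it is judged:
On the way, in this order (a step that is already met when the one before it is completed fails the run):
1. the adapter stands upright on the guideway floor in front of the ram, released, with the wheel still home (y of adapter_mid in the frame of press between 0.126 and 0.162 m and x of adapter_mid in the frame of press between -0.006 and 0.006 m and z of adapter_mid in the frame of press below 0.058 m and angle between adapter_mid's own z axis and vertical below 0.08 rad and contact force between the fingers and adapter below 0.1 N and value of joint flywheel below 0.3 rad), for 0.2 s.
2. the wheel is past half a turn, the ram has pushed the adapter along (value of joint flywheel above 3.3 rad and y of adapter_mid in the frame of press above 0.175 m).
At the end, for the whole second after the job is handed in: the wheel rests one revolution on, within 0.08 rad (about 4.5 degrees) of its index mark, the ram is back home, and the adapter stands upright on the guideway floor at rest, within 7 mm of the marking place (value of joint flywheel between 6.203 and 6.363 rad and velocity of joint flywheel between -0.05 and 0.05 rad/s and horizontal distance between adapter_mid and mark_spot below 0.007 m and z of adapter_mid in the frame of press below 0.058 m and angle between adapter_mid's own z axis and vertical below 0.08 rad and linear speed of adapter below 0.02 m/s); the robot touches nothing.
It fails at once if the axle is dragged more than 1.5 mm off centre (some 12 N of side load on the handle) (horizontal distance between axle and wheel_centre above 0.0015 m).
It fails at once if the handle or press is crushed: over 90 N in all between the fingers and the press (contact force between the fingers and press above 90 N).
It fails at once if another adapter is moved or knocked over (distance of any of long_mid, stout_mid from where it was at the start of the episode above 0.025 m).
It fails at once if the driver or the spanner is moved (distance of any of driver, spanner from where it was at the start of the episode above 0.03 m).
It fails at once if the wheel is turned more than 0.3 rad past its index mark, or backwards off it by more than 0.3 rad (value of joint flywheel above 6.583 rad or value of joint flywheel below -0.3 rad).
It also fails if it takes over 72 s, if anything falls off the work surface, if the arm or the gripper's body presses on something with over 40 N, if the wrist force passes 120 N, or if a joint passes its speed limit or range.

### The arm

A 6-joint arm with a two-finger parallel gripper is mounted at the origin on the work surface. World frame = base frame: x ahead of the robot, y to its left, z up, the work surface at z = 0. Lengths are in m, angles in rad, forces in N, time in s.
With the tool pointing down it reaches from about 0.375 to 0.925 m from the base axis. Payload 5.7 kg.
Tool frame: the origin (TCP) lies midway between the tips of the shut fingers; the grasp point (between the pads) lies 19 mm behind it; z points along the fingers, x is the direction in which the jaws open and shut, and the axes are right-handed (so a half turn about z gives the same grasp; the last joint's range is limited). The gripper opens to 88 mm and grips with 3 to 60 N. Pads are 20 mm wide; open, the fingers measure 115 mm over their backs; the gripper's body (75 mm by 178 mm) begins 61 mm behind the grasp point.
Start: joints at [-1.412, 0.359, 1.51, -0, 1.272, -0.115], TCP at [0.162, -0.578, 0.223] pointing down, gripper open.
Joint ranges: [-2.97, 2.97], [-1.01, 2.36], [0.21, 2.38], [-0.96, 4.11], [0.2, 2.71], [-2.98, 2.98]. Speed limits (rad/s): [2.39, 2.39, 3.14, 3.14, 3.14, 3.14].

### API

Orientations are given as a unit quaternion [x, y, z, w].
In Python, from bench import move_ptp, servo_line, goto_joints, move_gripper, sleep, inverse_kinematics, capture, PlanningError, close_job, spot_in, silhouettes, current_clock, current_joint_pos, current_qvel, current_joint_torque, current_position, current_orientation, current_force, current_torque, current_finger_gap gives the robot as it stands. Calls block until the motion is done:
- move_ptp(position, orientation): joint-space move of the TCP to a pose.
- servo_line(position, orientation=None, rate=0.15, contact_N=None): straight line of the TCP; orientation=None keeps the orientation; rate is the mean speed in m/s. With contact_N (N) it stops when the force on the tool has changed by that much, and returns True; else False.
- goto_joints(angles): joint-space move.
- move_gripper(opening): finger opening in m; the grip force is fixed at half the most; returns when the fingers have stopped.
- sleep(seconds).
- inverse_kinematics(position, orientation): joint angles nearest the present ones, or None.
- capture(name): name is "scene" or "side" or "wrist"; returns a dict with "image" (384x512x3 uint8, blue, green, red), "range_z" (384x512 float32, m along the optical axis (not along the pixel's ray), 0 where there is no reading), "intrinsics" (3x3 intrinsics, pixels), "R" (3x3) and "t" (3): a world point X has camera coordinates R X + t. Camera axes: x right, y down, z forward; pixel columns grow to the right and rows downward; lengths in m; the calibration is good to about 2 mm. A picture is of the moment at which its call begins.
A pose or a line that the arm cannot do raises PlanningError and nothing moves.
- close_job(): hands the job in, once; it reports no verdict.
Trained networks look in the newest picture that a camera, given by its name, has taken for a name from the list of things; names that differ only in an ending like _2 or _b are one class to them, and where a whole thing is asked for, a point or a joint stands for the part that bears it (a point fixed in the world has none). Each returns a list of dicts, best first, with "conf" (0 to 1); they miss things now and then, are a little off and sometimes report something else, mostly with a low value. They report only what shows in the picture. A call takes as long as a camera call. They do not tell look-alikes from the thing itself.
- spot_in(camera, query): "xy" ([column, row] in pixels, amid what is visible of it).
- silhouettes(camera, query): "region" (384x512 bool, what is visible of it) and "xy" ([column, row] in pixels, amid what is visible of it).
Readings, each from a call of its own:
- current_clock(): time.
- current_joint_pos(): joint angles.
- current_qvel(): joint speeds.
- current_joint_torque(): joint torques, N m.
- current_position(): TCP position.
- current_orientation(): TCP orientation.
- current_force(): force on the tool from outside, world axes, zero at the start.
- current_torque(): the same for the moment, N m.
- current_finger_gap(): finger opening in m.
Only numpy, scipy, OpenCV 4.12 (cv2) and the standard library are available. Lean on these libraries where they do the work, as an engineer would, in place of code of your own. Each camera call takes 0.05 s, during which the arm holds its last target. There are 200 camera calls.

## Working session

There is one attempt and no reset: what is moved stays moved. The work goes in short steps, each a Python script; the robot and the scene stay as the last script left them, time stands still between calls to the robot, and variables do not carry over. Pictures are saved under pics/ and viewed, about 8 in all and at most 12, crops included, and the job is handed in when it is done.

```bash
ls; mkdir -p pics; cat > h.py <<'E'
import numpy as np, cv2
from bench import *
def snap(cam,fn=None):
    c=capture(cam)
    if fn: cv2.imwrite('pics/'+fn,c['image'])
    return c
def deproj(c,uv,z=None,height=None):
    K=c['intrinsics'];R=c['R'];t=c['t']
    ray=np.linalg.inv(K)@np.array([uv[0],uv[1],1.])
    o=-R.T@t; d=R.T@ray
    if height is not None: return o+d*(height-o[2])/d[2]
    return o+d*z
def cloud(c):
    z=c['range_z'];v,u=np.indices(z.shape)
    K=c['intrinsics']
    p=np.stack([u,v,np.ones_like(u)],-1)@np.linalg.inv(K).T*z[...,None]
    P=(p-c['t'])@c['R']
    P[z==0]=np.nan
    return P
E
python3 - <<'E'
from h import *
a=snap('scene');b=snap('side');w=snap('wrist')
print(a['t'],-a['R'].T@a['t'],-b['R'].T@b['t'])
cv2.imwrite('pics/a.png',np.vstack([np.hstack([a['image'],b['image']])])[:, :])
im=np.hstack([a['image'],b['image']]);cv2.imwrite('pics/ab.png',cv2.resize(im,(800,300)))
cv2.imwrite('pics/s.png',a['image'])
for cam,c in(('scene',a),('side',b),('wrist',w)):
    P=cloud(c)
    for q in ['press','flywheel','slot_mid','adapter_mid','long_mid','stout_mid','tray','driver','spanner','ram_tip']:
        for d in silhouettes(cam,q)[:3]:
            r=d['region'];pts=P[r];pts=pts[~np.isnan(pts[:,0])]
            if len(pts): print(cam,q,round(d['conf'],2),np.round(d['xy']),r.sum(),np.median(pts,0).round(3),np.percentile(pts,98,axis=0).round(3),np.percentile(pts,2,axis=0).round(3))
E
```

```text
pics
[-0.43248578 -0.16504033  1.25228083] [ 0.89105316 -0.62988144  0.76926145] [0.43645502 0.88188816 0.84424079]
scene press 0.71 [219. 246.] 12328 [ 0.571 -0.232  0.057] [0.645 0.028 0.134] [ 0.457 -0.357  0.007]
scene flywheel 0.59 [207. 247.] 4716 [ 0.544 -0.246  0.128] [ 0.621 -0.158  0.17 ] [ 0.458 -0.321  0.117]
scene slot_mid 0.62 [206. 247.] 4811 [ 0.544 -0.246  0.128] [ 0.621 -0.155  0.17 ] [ 0.457 -0.321  0.114]
scene long_mid 0.66 [288. 160.] 167 [0.508 0.194 0.045] [0.517 0.206 0.088] [0.496 0.187 0.009]
scene stout_mid 0.64 [296. 153.] 182 [0.505 0.258 0.032] [0.518 0.283 0.051] [0.488 0.246 0.004]
scene tray 0.64 [203. 247.] 4727 [ 0.544 -0.246  0.128] [ 0.621 -0.158  0.17 ] [ 0.459 -0.321  0.117]
scene tray 0.61 [300. 163.] 1302 [0.526 0.257 0.005] [0.571 0.387 0.017] [ 0.453  0.156 -0.   ]
scene driver 0.63 [342. 183.] 432 [0.683 0.211 0.025] [0.696 0.368 0.032] [0.667 0.154 0.008]
scene spanner 0.91 [136. 339.] 804 [ 0.506 -0.44   0.006] [ 0.584 -0.418  0.009] [ 0.416 -0.458 -0.001]
side press 0.97 [250. 184.] 7567 [ 0.547 -0.15   0.052] [0.647 0.057 0.135] [ 0.45
[... 791 characters left out ...]
4] [ 0.456 -0.305  0.007]
side stout_mid 0.68 [253. 310.] 375 [0.498 0.278 0.039] [0.516 0.287 0.052] [0.481 0.256 0.013]
side tray 0.58 [245. 323.] 4193 [0.512 0.294 0.006] [0.566 0.387 0.018] [0.454 0.16  0.002]
side driver 0.72 [171. 294.] 912 [0.678 0.244 0.027] [0.695 0.375 0.034] [0.665 0.16  0.002]
side spanner 0.65 [294. 134.] 76 [ 0.43  -0.445  0.006] [ 0.449 -0.43   0.013] [ 0.411 -0.472 -0.002]
side spanner 0.65 [244. 325.] 4154 [0.512 0.294 0.006] [0.566 0.387 0.018] [0.454 0.16  0.002]
side ram_tip 0.56 [235. 339.] 275 [0.521 0.349 0.023] [0.535 0.357 0.057] [0.509 0.328 0.005]
side ram_tip 0.52 [250. 181.] 139 [ 0.552 -0.139  0.043] [ 0.568 -0.122  0.047] [ 0.537 -0.167  0.031]
```

View pics/s.png

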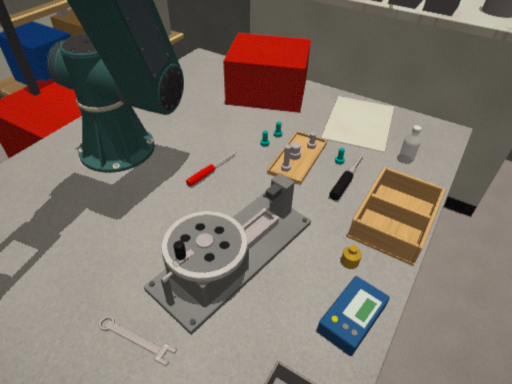

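View pics/ab.png

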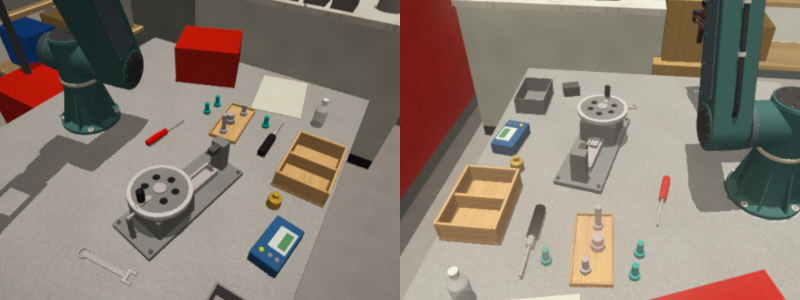

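The scene picture shows the press at about (225,245), with its handle near (180,250). The grey short adapter is at the far end of the tray at (312,141). Turquoise look-alikes stand outside the tray at (265,138), (278,128) and (340,155). Next I'll fit the press geometry.

```bash
cat >> h.py <<'E'
from scipy.optimize import least_squares
def circ(p,r0=None):
    m=p.mean(0)
    if r0: f=least_squares(lambda s:np.hypot(*(p-s).T)-r0,m,loss='soft_l1',f_scale=.001); return f.x,r0
    f=least_squares(lambda s:np.hypot(*(p-s[:2]).T)-s[2],[*m,.03],loss='soft_l1',f_scale=.001); return f.x[:2],f.x[2]
E
cat > fit.py <<'E'
from h import *
for cam in('scene','side'):
    c=snap(cam);P=cloud(c).reshape(-1,3);P=P[~np.isnan(P[:,0])]
    box=(P[:,0]>.40)&(P[:,0]<.72)&(P[:,1]>-.42)&(P[:,1]<.10)
    Q=P[box]
    top=Q[(abs(Q[:,2]-.128)<.006)]
    top=top[np.hypot(top[:,0]-.54,top[:,1]+.238)<.12]
    hull=cv2.convexHull(top[:,:2].astype(np.float32))[:,0].astype(float)
    print(cam,'wheel',circ(hull),circ(hull,.09)[0],np.median(top[:,2]),len(top))
    hd=Q[(Q[:,2]>.145)&(np.hypot(Q[:,0]-.54,Q[:,1]+.238)<.12)]
    print(' handle',len(hd),hd.mean(0),hd.max(0),hd.min(0))
    if len(hd): print(circ(hd[hd[:,2]<.176][:,:2],.011)[0]); ht=hd[hd[:,2]>.176]; print('top',len(ht),ht[:,:2].mean(0) if len(ht) else 0)
    far=np.hypot(Q[:,0]-.54,Q[:,1]+.238)>.1
    mh=Q[far&(Q[:,2]>.122)&(Q[:,1]>-.2)]; print(' head top',len(mh),mh.mean(0),cv2.minAreaRect(mh[:,:2].astype(np.float32)))
    bs=Q[(Q[:,2]>.006)&(Q[:,2]<.03)&(Q[:,1]<.1)]
    print(' basehist',np.histogram(Q[:,2],bins=np.arange(-.004,.05,.004)))
    print(' base',len(bs),cv2.minAreaRect(bs[:,:2].astype(np.float32)))
    # adapter
    A=P[(np.hypot(P[:,0]-.521,P[:,1]-.343)<.03)&(P[:,2]>.024)]
    A2=A[A[:,2]>.05]
    print(' adapter stem',len(A),circ(A[A[:,2]<.05][:,:2],.009)[0],'top',len(A2),A2.mean(0), 'maxz',A[:,2].max())
    T=P[(abs(P[:,0]-.51)<.08)&(abs(P[:,1]-.27)<.14)&(P[:,2]>.011)&(P[:,2]<.018)]
    print(' tray',cv2.minAreaRect(T[:,:2].astype(np.float32)))
E
python3 fit.py
```

```text
scene wheel (array([ 0.53664177, -0.23565325]), np.float64(0.08964501323189299)) [ 0.53652823 -0.23554324] 0.12756945137772363 4282
 handle 185 [ 0.52906399 -0.30131164  0.16776478] [ 0.53665152 -0.28940892  0.18125263] [ 0.51541203 -0.30867611  0.14571584]
[ 0.52462931 -0.29698018]
top 67 [ 0.52629575 -0.2985467 ]
 head top 319 [0.58273382 0.00937061 0.12688213] ((0.5818252563476562, 0.0035645365715026855), (0.07140723615884781, 0.05017106235027313), 82.94048309326172)
 basehist (array([9556, 3143,  171,  167, 1014, 2907,  218,  210,  356,  181,  218,
        308,  115]), array([-0.004,  0.   ,  0.004,  0.008,  0.012,  0.016,  0.02 ,  0.024,
        0.028,  0.032,  0.036,  0.04 ,  0.044,  0.048]))
 base 4842 ((0.5471363067626953, -0.17827434837818146), (0.4715465009212494, 0.1631859391927719), 80.12644958496094)
 adapter stem 55 [0.52250312 0.34473514] top 19 [0.52277493 0.34212876 0.05342807] maxz 0.056192575785795104
 tray ((0.5110471844673157, 0.2733359634876251), (0.11094781756401062, 0.2359771728515625), 4.64491605758667)
side wheel (array([ 0.53644678, -0.23623415]), np.float6
[... 289 characters left out ...]
565427 0.12846454] ((0.5797008872032166, 0.005626052618026733), (0.07279377430677414, 0.050905536860227585), 79.83125305175781)
 basehist (array([2656, 4428,  265,  106,  251, 1678,  485,  108,  204,  136,  128,
        237,  178]), array([-0.004,  0.   ,  0.004,  0.008,  0.012,  0.016,  0.02 ,  0.024,
        0.028,  0.032,  0.036,  0.04 ,  0.044,  0.048]))
 base 2795 ((0.5615206956863403, -0.17147691547870636), (0.47803887724876404, 0.3077749013900757), 88.58377838134766)
 adapter stem 136 [0.52263589 0.34188449] top 68 [0.5219444  0.34403553 0.05497137] maxz 0.05878915551002231
 tray ((0.5112139582633972, 0.27036067843437195), (0.11004801094532013, 0.23449088633060455), 4.379408836364746)
```

```bash
cat >> h.py <<'E'
from scipy.spatial.transform import Rotation as Ro
def down(psi): return (Ro.from_euler('z',psi)*Ro.from_euler('x',np.pi)).as_quat()
YP=np.deg2rad(80.0); AX=np.array([.5365,-.236])
def pw(x,y): return AX+x*np.array([np.sin(YP),-np.cos(YP)])+y*np.array([np.cos(YP),np.sin(YP)])
PSI=YP-np.pi/2
E
python3 - <<'E'
from h import *
print(current_clock(),current_orientation(),Ro.from_quat(current_orientation()).as_matrix().round(2).tolist())
l=pw(0,.14)
for p in (0,np.pi): print(inverse_kinematics([*l,.33],down(PSI+p)))
q=down(PSI) 
if abs(inverse_kinematics([*l,.33],q)[5])>abs(inverse_kinematics([*l,.33],down(PSI+np.pi))[5]): q=down(PSI+np.pi); print('flip')
servo_line([.162,-.578,.30],rate=.3)
move_ptp([*pw(0,-.03),.33],q); c1=snap('wrist','w1.png'); np.savez('w1',**c1)
move_ptp([*l,.33],q); c=snap('wrist','w2.png'); np.savez('w2',**c)
R=Ro.from_quat(current_orientation()).as_matrix()
print('cam in tool',R.T@(-c['R'].T@c['t']-current_position()), 'cam axis', c['R'][2]@R)
cv2.imwrite('pics/w12.png',cv2.resize(np.hstack([c1['image'],c['image']]),(800,300)))
print(current_clock(),current_force())
E
```

```text
1.75 [ 7.96988823e-01 -6.03994049e-01 -5.27802357e-05 -3.48067696e-05] [[0.27, -0.96, -0.0], [-0.96, -0.27, 0.0], [-0.0, 0.0, -1.0]]
[-2.94536408e-01  2.36005011e-01  1.42147143e+00 -4.44089210e-16
  1.48411621e+00 -1.20003483e-01]
NoneTraceback (most recent call last):
  File "<stdin>", line 6, in <module>
TypeError: 'NoneType' object is not subscriptable
```

```bash
python3 - <<'E'
from h import *
l=pw(0,.14);q=down(PSI)
p=current_position(); servo_line([p[0],p[1],.30],rate=.3)
move_ptp([*pw(0,-.03),.33],q); c1=snap('wrist'); np.savez('w1',**c1)
move_ptp([*l,.33],q); c=snap('wrist'); np.savez('w2',**c)
R=Ro.from_quat(current_orientation()).as_matrix()
print('cam in tool',R.T@(-c['R'].T@c['t']-current_position()), 'cam axis', c['R'][2]@R)
cv2.imwrite('pics/w12.png',cv2.resize(np.hstack([c1['image'],c['image']]),(800,300)))
print(current_clock(),current_force())
E
```

```text
cam in tool [ 0.00048251 -0.0811042  -0.16176623] cam axis [0.00185831 0.29549631 0.95534207]
4.7417 [-0.12672626 -0.12284695  0.62174875]
```

View pics/w12.png

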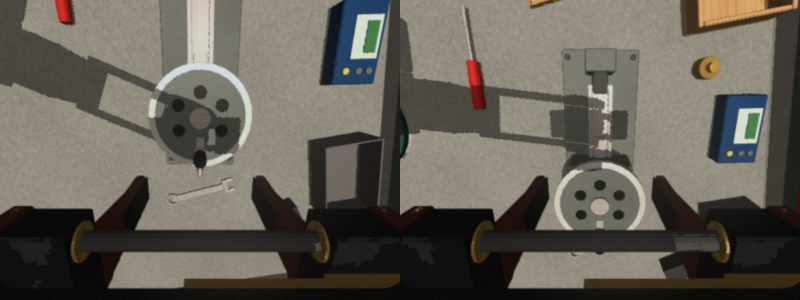

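The left view shows the wheel at (200,118), the handle below it at (200,160) and the channel above. The right view shows the base, the channel at (600,120) and the head at (600,60). Both are well aligned with the tool axes. Next I'll refine yaw, axle, channel centreline and handle from these clouds.

```bash
cat > fit2.py <<'E'
from h import *
for f in('w1','w2'):
    c=np.load(f+'.npz');P=cloud(c);g=np.isfinite(P[...,0])
    Q=P[g];
    d=(Q[:,:2]-AX);X=d@[np.sin(YP),-np.cos(YP)];Y=d@[np.cos(YP),np.sin(YP)];Z=Q[:,2]
    rr=np.hypot(X,Y)
    m=(abs(Z-.128)<.006)&(rr<.11)
    hull=cv2.convexHull(np.c_[X,Y][m].astype(np.float32))[:,0].astype(float)
    print(f,'wheel (press fr)',circ(hull),circ(hull,.09)[0],np.median(Z[m]))
    m=(Z>.142)&(Z<.19)&(rr<.12)
    if m.any():
        print(' handle',m.sum(),'x',np.percentile(X[m],[1,50,99]),'y',np.percentile(Y[m],[1,50,99]),'zmax',Z[m].max())
        t=m&(Z>Z[m].max()-.004); print(' top',t.sum(),X[t].mean(),Y[t].mean(),np.ptp(X[t]),np.ptp(Y[t]),circ(np.c_[X,Y][t]))
    m=(Z>.011)&(Z<.022)&(abs(X)<.1)&(Y>.1)&(Y<.3)
    for lo in np.arange(.1,.3,.03):
        k=m&(Y>lo)&(Y<lo+.03)
        if k.sum()>20: print('  base edges',round(lo,2),np.percentile(X[k],[0.3,99.7]),end='')
        k=(abs(X)<.035)&(Y>lo)&(Y<lo+.03)&(abs(Z-.042)<.004)
        f_=(abs(X)<.035)&(Y>lo)&(Y<lo+.03)&(abs(Z-.030)<.004)
        if k.sum()>20:
            print(' walls',np.percentile(X[k],[1,99]),'inner',X[k&(X<0)].max() if (k&(X<0)).any() else 0,X[k&(X>0)].min() if (k&(X>0)).any() else 0,'floor',np.percentile(X[f_],[1,50,99]) if f_.any() else 0,end='')
        print()
    m=(Z>.09)&(Y>.18)&(Y<.3)&(abs(X)<.05); 
    if m.sum()>20: print(' head X',np.percentile(X[m],[.5,99.5]),'Y',np.percentile(Y[m],[.5,99.5]))
E
python3 fit2.py
```

```text
w1 wheel (press fr) (array([-8.28306855e-05, -1.38658666e-03]), np.float64(0.08926245044054824)) [-3.14772701e-05 -1.55120617e-03] 0.12839038415906723
 handle 340 x [-0.01064787 -0.00052252  0.00966888] y [-0.07341702 -0.05966849 -0.05382642] zmax 0.18193140797222204
 top 168 -0.0004055893766622736 -0.06414271180021945 0.017285656182690016 0.01850398292242382 (array([-0.00032746, -0.06439457]), np.float64(0.006478035257931155))
  base edges 0.1 [-0.07853841  0.07988358] walls [-0.02332987  0.02554483] inner -0.00034124035188643463 0.0011515039652500892 floor [-0.01613989 -0.00034631  0.01692306]
  base edges 0.13 [-0.07857832  0.08010959] walls [-0.02417687  0.02522042] inner -0.016374932502177527 0.017754236922504357 floor [-0.01568845  0.0012259   0.01681166]
  base edges 0.16 [-0.07841399  0.08034155] walls [-0.02362776  0.02593502] inner -0.015933815505898164 0.018553358238401818 floor [-0.01527145  0.00130566  0.01786643]
  base edges 0.19 [-0.07792617  0.08049495] walls [-0.02310829  0.02571129] inner -0.015842961366441463 0.018429183009789765 floor [-0.01490251  0.00134499  0.
[... 743 characters left out ...]
-1.55020912e-02  6.44586042e-05  1.72901171e-02]
  base edges 0.16 [-0.07828214  0.08017785] walls [-0.02305823  0.02490315] inner -0.016170238702897292 0.01803787044832409 floor [-0.01515507  0.00176665  0.01694481]
  base edges 0.19 [-0.0787104   0.08037439] walls [-0.02389797  0.02592324] inner -0.014182794971332503 0.01609554458591118 floor [-0.01486706  0.00095226  0.01678694]
  base edges 0.22 [-0.07828379  0.0804976 ] walls [-0.02376227  0.02568925] inner -0.014070713693464255 0.01605243817749753 floor [-0.02047327 -0.01417088  0.0235969 ]
  base edges 0.25 [-0.07820769  0.08087477]
  base edges 0.28 [-0.07701484  0.08098863]
 head X [-0.02335964  0.02539034] Y [0.20863773 0.27712071]
```

```bash
sed -i 's/^YP=.*/YP=np.deg2rad(79.65); AX=np.array([.5363,-.2372])/' h.py; python3 - <<'E'
from h import *
q=down(PSI)
move_ptp([.5225,.32,.26],q); c=snap('wrist','ad.png')
P=cloud(c).reshape(-1,3);P=P[np.isfinite(P[:,0])]
A=P[(np.hypot(P[:,0]-.5225,P[:,1]-.343)<.025)&(P[:,2]>.023)]
t=A[A[:,2]>.051]
print(len(A),'top',t.mean(0),np.ptp(t,axis=0),circ(t[:,:2]),'mid',[ (A[:,0].min()+A[:,0].max())/2],'zmax',A[:,2].max())
F=P[(np.hypot(P[:,0]-.5225,P[:,1]-.343)<.025)&(abs(P[:,2]-.019)<.003)]
print('foot',len(F),F.min(0),F.max(0))
h=cv2.convexHull(t[:,:2].astype(np.float32))[:,0].astype(float);print('hull',circ(h,.009)[0])
print(current_clock(),current_force())
E
```

```text
9146 top [0.52409527 0.34270717 0.35970621] [0.04980499 0.02018992 0.32641953] (array([0.81122106, 1.64145175]), np.float64(1.3303312925166797)) mid [np.float64(0.5225684170070759)] zmax 0.37792289192860246
foot 148 [0.50741553 0.32843415 0.01643272] [0.53677574 0.35699843 0.02072353]
hull [0.52774957 0.34100992]
6.3583 [-0.41501647 -0.63113583 -0.08310988]
```

View pics/ad.png

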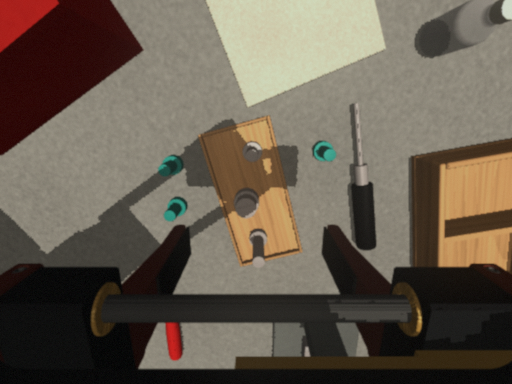

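The grey short adapter is at (252,148), in the tray's far end. The stout (246,202) and long (258,245) adapters are behind it, and the turquoise ones stand outside. The foot centre is (0.522, 0.343), so I'll pick it there.

```bash
python3 - <<'E'
from h import *
q=down(PSI);a=[.5222,.3427]
move_ptp([*a,.14],q)
move_gripper(.05)
r=servo_line([*a,.0225],rate=.12,contact_N=8); print('contact',r,current_position())
move_gripper(.0)
print('gap',current_finger_gap(),current_force())
servo_line([*a,.10],rate=.15); print('gap',current_finger_gap(),current_force(),current_clock())
servo_line([*a,.2],rate=.2)
move_ptp([*pw(0,.14),.2],q)
print(current_position(),current_clock(),current_finger_gap(),current_force())
c=snap('wrist'); s=snap('side')
cv2.imwrite('pics/held.png',np.hstack([cv2.resize(c['image'],(400,300)),cv2.resize(s['image'][100:260,150:363],(400,300))]))
E
```

```text
contact False [0.52285537 0.34304558 0.02320823]
gap 0.017570341259235695 [-1.72796449 -0.70344433  2.64854387]
gap 0.017385064028107813 [ 0.05677476 -0.10601735 -1.33649634] 10.075
[ 0.56162208 -0.09849027  0.19989364] 12.3583 0.01747921568423685 [-0.51447484  0.45987951 -1.60080977]
```

View pics/held.png

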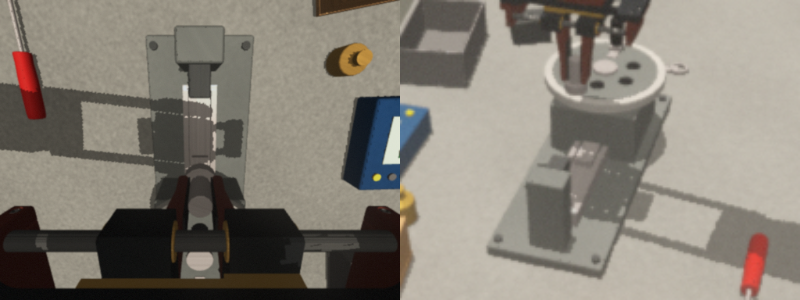

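```bash
python3 - <<'E'
from h import *
l=pw(0,.141)
servo_line([*l,.075],rate=.15); print(current_position(),l)
f0=current_force()
r=servo_line([*l,.0465],rate=.04,contact_N=4); sleep(.2)
print('contact',r,current_position(),current_force()-f0,current_clock())
c=snap('wrist'); s=snap('scene')
cv2.imwrite('pics/pl.png',np.hstack([cv2.resize(c['image'],(400,300)),cv2.resize(s['image'][160:280,180:340],(400,300))]))
E
```

```text
[ 0.56241373 -0.09861845  0.07574792] [ 0.56163217 -0.09849426]
contact True [ 0.56101243 -0.09831261  0.04740245] [1.12089317 0.82141041 3.91073549] 14.2917
```

View pics/pl.png

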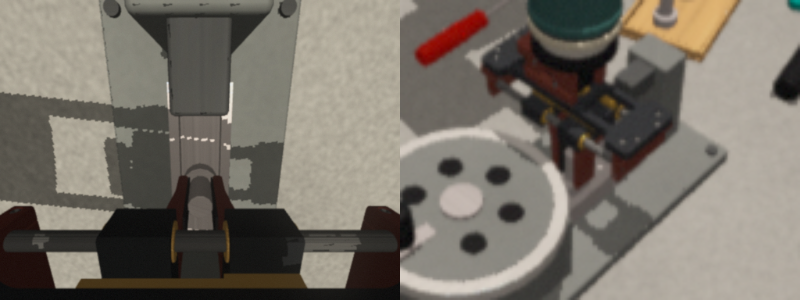

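It reached floor height (0.0474 against an expected 0.048), with the foot in the channel. I'll release, retreat, check it, then measure the handle again from close by.

```bash
python3 - <<'E'
from h import *
q=down(PSI)
p=current_position()
move_gripper(.05)
servo_line([p[0],p[1],.17],rate=.12)
servo_line([*pw(0,.06),.26],q,rate=.25)
c=snap('wrist','rel.png'); print('clk',current_clock(),current_force())
P=cloud(c).reshape(-1,3);P=P[np.isfinite(P[:,0])]
d=P[:,:2]-AX;X=d@[np.sin(YP),-np.cos(YP)];Y=d@[np.cos(YP),np.sin(YP)];Z=P[:,2]
m=(np.hypot(X,Y-.14)<.03)&(Z>.055)&(Z<.09)
print('adapter',m.sum(),X[m].min(),X[m].max(),Y[m].min(),Y[m].max(),Z[m].max())
t=m&(Z>.076);print('top',t.sum(),X[t].mean(),Y[t].mean(),np.ptp(X[t]),np.ptp(Y[t]))
# handle: straight overhead view
move_ptp([*pw(0,-.12),.33],q); c=snap('wrist'); np.savez('w3',**c)
P=cloud(c).reshape(-1,3);P=P[np.isfinite(P[:,0])]
d=P[:,:2]-AX;X=d@[np.sin(YP),-np.cos(YP)];Y=d@[np.cos(YP),np.sin(YP)];Z=P[:,2]
m=(abs(Z-.128)<.006)&(np.hypot(X,Y)<.11);h=cv2.convexHull(np.c_[X,Y][m].astype(np.float32))[:,0].astype(float)
print('wheel',circ(h),circ(h,.09)[0])
t=(Z>.177)&(Z<.186)&(np.hypot(X,Y)<.11);h=cv2.convexHull(np.c_[X,Y][t].astype(np.float32))[:,0].astype(float)
print('handle top',t.sum(),X[t].mean(),Y[t].mean(),np.ptp(X[t]),np.ptp(Y[t]),circ(h,.011)[0]);print(current_clock())
E
```

```text
clk 16.9333 [0.32137801 0.12806398 0.36510704]
adapter 170 -0.008270028743303848 0.007496943244271118 0.13265236409617218 0.1488915200296434 0.0817448932857418
top 170 -0.00014181060146730085 0.14083060649053253 0.015766971987574964 0.016239155933471222
wheel (array([ 0.00010645, -0.00032964]), np.float64(0.08931632322995878)) [ 0.00014509 -0.00012111]
handle top 234 0.00010180260585345889 -0.06336656982157947 0.019364595661048013 0.019019055723322027 [-2.35980828e-05 -6.41525391e-02]
17.775
```

View pics/rel.png

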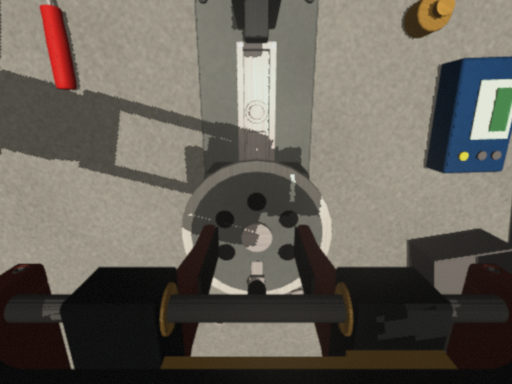

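The adapter stands at press (0, 0.141) with its top at 0.081, seen at (257,112), well placed before the ram. The handle is at radius ≈0.0635. I'll grip it with the jaws tangential, watching the force.

```bash
cat > turn.py <<'E'
from h import *
import json,sys
R0=.0634; ex=np.array([np.sin(YP),-np.cos(YP)]);ey=np.array([np.cos(YP),np.sin(YP)])
ur=lambda th:-np.sin(th)*ex-np.cos(th)*ey
ut=lambda th:-np.cos(th)*ex+np.sin(th)*ey
def turn(th_end,step=8,rate=.02,gain=.06e-3):
    s=json.load(open('st.json'));p0=np.array(s['p0']);f0=np.array(s['f0']);th=s['th'];off=s['off']
    C=p0-R0*ur(0)
    n=max(1,int(np.ceil((th_end-th)/np.deg2rad(step)-1e-6)));ths=np.linspace(th,th_end,n+1)[1:];log=[]
    for th in ths:
        tgt=C+(R0+off)*ur(th)
        servo_line([*tgt,s['z']],rate=rate)
        F=current_force()[:2]-f0[:2];fr=F@ur(th);ft=F@ut(th)
        off+=np.clip(gain*fr,-.6e-3,.6e-3)
        log.append((round(np.degrees(th)),round(fr,1),round(ft,1),round(off*1e3,2)))
        s.update(th=th,off=off);json.dump(s,open('st.json','w'))
        if np.hypot(*F)>9: print('HIGH');break
    print(log,current_clock())
E
python3 - <<'E'
from turn import *
q=down(PSI);p=pw(0,-.0636)
move_ptp([*p,.22],q)
servo_line([*p,.143],rate=.1); sleep(.1); f0=current_force(); print(f0,current_position(),p)
for g in(.03,.0):
    move_gripper(g); print(g,current_finger_gap(),current_force()-f0,current_clock())
sleep(.2);f=current_force()-f0;print(f,f[:2]@ex,f[:2]@ey,current_position(),current_clock())
json.dump(dict(p0=list(p),f0=list(f0),z=.143,th=0.,off=0.),open('st.json','w'))
turn(np.deg2rad(32),step=5.34,rate=.015)
E
```

```text
[ 0.00422423 -0.05540784 -0.26521514] [ 0.52543009 -0.30024441  0.14389438] [ 0.52487358 -0.29976514]
0.03 0.030450736695339257 [-0.0566731   0.19586961  0.77254864] 19.8833
0.0 0.02186700821940705 [-0.40923127  0.10613122  0.48206734] 20.1917
[-0.64058707 -0.01334394  0.65042828] -0.6277664587472294 -0.12821516696119037 [ 0.52471607 -0.29972747  0.14294787] 20.3917
[(5, np.float64(-0.3), np.float64(-1.5), np.float64(-0.02)), (11, np.float64(-0.2), np.float64(-2.0), np.float64(-0.03)), (16, np.float64(0.7), np.float64(-1.5), np.float64(0.01)), (21, np.float64(1.5), np.float64(-0.9), np.float64(0.1)), (27, np.float64(0.9), np.float64(-1.4), np.float64(0.15)), (32, np.float64(0.9), np.float64(-0.4), np.float64(0.21))] 23.6417
```

```bash
sed -i 's/round(fr,1)/round(float(fr),1)/;s/round(ft,1)/round(float(ft),1)/;s/round(off\*1e3,2)/round(float(off*1e3),2)/;s/round(np.degrees(th))/round(float(np.degrees(th)))/' turn.py; python3 - <<'E'
from turn import *
turn(np.deg2rad(112),step=7,rate=.02)
print(current_finger_gap())
E
```

```text
[(39, 0.9, -1.2, 0.26), (45, 1.1, -0.8, 0.33), (52, 0.7, -0.5, 0.37), (59, 0.4, -1.6, 0.39), (65, 0.8, -1.8, 0.44), (72, 1.2, -2.7, 0.51), (79, 0.4, -1.6, 0.53), (85, 2.0, -1.1, 0.65), (92, 1.3, -1.9, 0.73), (99, -0.1, -1.9, 0.72), (105, -0.6, -2.3, 0.69), (112, -0.8, -2.8, 0.64)] 29.9083
0.02184006055283462
```

```bash
python3 - <<'E'
from turn import *
turn(np.deg2rad(196),step=7,rate=.02)
snap('wrist','mid.png')
E
```

```text
[(119, -0.3, -1.1, 0.62), (126, 0.5, -2.4, 0.65), (133, -0.9, -2.0, 0.59), (140, -2.0, -2.0, 0.47), (147, -1.1, -2.3, 0.4), (154, -1.4, -2.6, 0.32), (161, -1.7, -1.9, 0.22), (168, -2.2, -2.6, 0.08), (175, -1.9, -2.0, -0.03), (182, -1.7, -1.7, -0.14), (189, -1.2, -1.3, -0.21), (196, -1.4, -1.1, -0.29)] 36.3833
```

```bash
cat > chk.py <<'E'
from h import *
def adp(cam):
    c=snap(cam);P=cloud(c).reshape(-1,3);P=P[np.isfinite(P[:,0])]
    d=P[:,:2]-AX;X=d@[np.sin(YP),-np.cos(YP)];Y=d@[np.cos(YP),np.sin(YP)];Z=P[:,2]
    t=(abs(X)<.016)&(Y>.12)&(Y<.206)&(Z>.062)&(Z<.09)
    if t.sum(): print(cam,t.sum(),'top',X[t].mean(),Y[t].mean(),'ext',np.ptp(X[t]),np.ptp(Y[t]),'zmax',Z[t].max())
    return c
E
python3 - <<'E'
from turn import *
from chk import adp
for k in('scene','side','wrist'): adp(k)
turn(np.deg2rad(300),step=7,rate=.02)
E
```

```text
scene 7 top 0.007632165589434368 0.17971163989696895 ext 0.003818162792388606 0.008976607701529249 zmax 0.06908777749414739
side 24 top -0.006466343646801057 0.1811602535821271 ext 0.007936441683246462 0.016722493743604294 zmax 0.08332434099180495
wrist 529 top 0.00044721491561181134 0.17872444634077772 ext 0.017137865604488402 0.01710753685235597 zmax 0.08248915200029812
[(203, -1.3, -1.5, -0.37), (210, -1.1, -1.1, -0.44), (217, -1.3, -0.8, -0.52), (224, -0.5, -1.7, -0.55), (231, 0.4, -1.0, -0.53), (238, 1.0, -0.3, -0.47), (245, 0.8, -0.6, -0.42), (251, 0.7, -0.5, -0.38), (258, 0.6, -0.3, -0.34), (265, -0.5, -0.9, -0.37), (272, -0.8, -1.0, -0.42), (279, 0.7, -1.4, -0.38), (286, 0.2, -0.7, -0.36), (293, 0.7, -1.7, -0.32), (300, -1.1, -0.4, -0.39)] 44.5833
```

```bash
python3 - <<'E'
from turn import *
turn(2*np.pi,step=6.67,rate=.017)
sleep(.4); print(current_position(),(current_force()-np.array(json.load(open('st.json'))['f0'])).round(2),current_finger_gap())
move_gripper(.05)
p=current_position(); servo_line([p[0],p[1],.23],rate=.12)
move_ptp([*pw(0,-.12),.33],down(PSI)); c=snap('wrist','fin.png')
P=cloud(c).reshape(-1,3);P=P[np.isfinite(P[:,0])]
d=P[:,:2]-AX;X=d@ex;Y=d@ey;Z=P[:,2]
t=(Z>.177)&(Z<.186)&(np.hypot(X,Y)<.11);print('handle top',t.sum(),X[t].mean(),Y[t].mean(),'angle err',-X[t].mean()/.0634)
from chk import adp
for k in('scene','side','wrist'): adp(k)
print(current_clock())
E
```

```text
[(307, -0.4, -1.1, -0.41), (313, 0.0, -1.7, -0.41), (320, -0.6, -0.9, -0.44), (327, 1.2, -0.6, -0.37), (333, 1.4, -0.3, -0.29), (340, 1.5, -1.2, -0.2), (347, 0.6, -1.5, -0.17), (353, 1.0, -1.0, -0.11), (360, 0.0, -2.0, -0.11)] 49.8333
[ 0.52472963 -0.29963651  0.14295338] [ 1.26 -2.19  2.53] 0.021443428724284112
handle top 240 0.00047608457840589164 -0.06357623675664885 angle err -0.007509220479588197
scene 61 top 0.002060435916532309 0.17876775822538016 ext 0.01767024856640222 0.016174554281968845 zmax 0.08209726162202675
side 23 top -0.0065390666854037785 0.18108632103428215 ext 0.006695578807011307 0.016510425197203332 zmax 0.0820139395035836
52.475
```

View pics/fin.png

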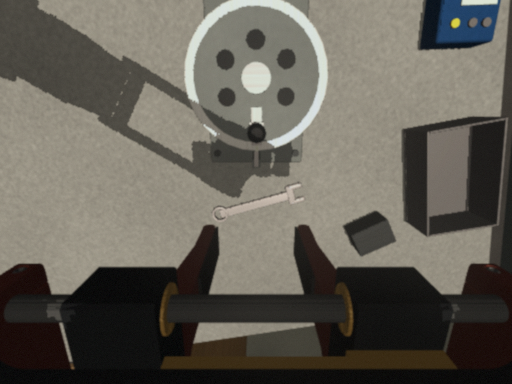

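The handle (256,132) lines up with the index pointer (256,155), about 0.01 rad off, and the gripper is clear of everything. Handing in.

```bash
python3 -c "
from bench import *
close_job();print(current_clock())"
```

```text
the job is handed in; nothing more can be done
the job is handed in; nothing more can be done
```

The job is done and handed in after about 52 s of the 72 s allowed; `close_job()` gave no verdict.

- **Adapter placing:** I took the grey short adapter from the tray, lowered it into the guideway and let go. The wrist camera then put it at press (0, 141 mm), upright.
- **Wheel turn:** I gripped the handle and turned the wheel one revolution clockwise in small steps, trimming the radius by force. Forces read at the end of each step stayed under about 3.5 N (axle under about 0.5 mm by the figure given); I did not read the axle itself.
- **Just past half a turn (196°):** the wrist camera showed the adapter pushed along to y ≈ 179 mm.
- **Last checks after release:**
  - The handle was back on the index mark, about 0.01 rad off.
  - The adapter was at y ≈ 179–181 mm against 180 mm wanted. Its top was at about 82 mm, the height it should have standing on the floor.
  - The gripper was clear of everything.

**Disagreements and gaps:**
- The scene and side cameras differed on the adapter's sideways position, +2 mm against −6.5 mm. The side camera saw only a sliver of it (23 points). The wrist camera had read 0.4 mm at 196°, but no adapter showed in its last picture.
- I did not measure the other adapters, the driver and the spanner again at the end. The fingers were never near them except beside the tray.

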